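Switch on the throwing wheel over its splash screen with the kiln hook

TASK

Take the bent kiln hook from its rest by the handle, reach over the splash screen of the small throwing wheel and, with the hook behind the black slide switch, pull the switch towards the screen, through its stiff catch until it is fully home, and keep it pulled firmly against the final stop (about 12 N) for a second. Be gentle: never press the hook on the switch or the wheel with more than 17 N, and keep the hand itself off them. Then lay the hook back in its rest as it was, leaving the switch home and the other things on the table undisturbed.

Things in the scene. Friction and masses are not known exactly. Their poses are not given: they have to be found in the camera images.
- hook_grip (a point): Centre of the kiln hook's wooden handle, 90 (own x) x 20 (y) x 22 mm (z). An 8 mm round steel bar runs through it along x: it sticks out 50 mm behind the handle, and in front runs to 155 mm ahead (+x) of this point, where it bends square and goes 84 mm straight down (-z) to its rounded end. 180 g in all. At the start it lies level in its rest, the bent leg hanging down.
- hook_tip (a point): Rounded lower end of the hook's bent leg (8 mm thick): at (155, 0, -84) mm from hook_grip in the hook's axes, which this point shares.
- rest (a point): Where hook_grip lies when the hook is in its fixed rest, 110 mm above the table; x along the bar to the bend, z up. The bar lies in two upright wire Vs, 85 mm ahead (+x) and 70 mm behind this point, open upward at 90 degrees: apex 10 mm below, wire ends 12 mm above this point and 44 mm apart. Foot 200 x 70 x 12 mm; all else round the handle is free. Left or right on the table.
- wheel: Table-top throwing wheel, fixed; origin at the centre of its underside on the table, x away from the splash screen, z up. White deck 320 (x) x 300 (y) x 50 mm high. Round metal wheel head: radius 85 mm, centre at x = 70, y = 0 mm, top 82 mm above the table. The deck is free for at least 30 mm between the starting switch and the wheel head.
- screen_top (a point): Middle of the top edge of the wheel's grey upright splash screen, 130 mm above the table, axes as the wheel's; at wheel x = -155 mm. The screen is 8 mm thick (x) and 300 mm wide (y). At its ends side panels 8 mm thick, tops 100 mm above the table, run back 100 mm.
- lever_top (a point): Centre of the top of the black slide switch, an upright tab 10 mm thick (x), 24 mm wide (y), standing 55 mm above the deck (top 105 mm above the table) behind the screen; axes as the wheel's. It slides along the wheel's -x. Where its switch block is clamped (wheel y within +-30 mm) and how far along the tab starts vary: from here it has 19 to 41 mm to go to fully home.
- catch (a joint): Travel in m of the switch's catch: 0 off, 0.006 fully home against the hard final stop. The tab first slides freely (friction about 3 N, catch stays at 0) until it meets the catch, then takes the catch along for its last 6 mm (about 6 N), then stops hard. Where the tab meets the catch is not measured: it is felt. Both stay where left.
- clay_disc (a point): Bystander: soft-edged clay disc, 70 mm across and 12 mm thick, on a loose 160 x 160 x 18 mm board in front of the wheel; this point is its centre.
- slab: Bystander: that loose board, origin at the centre of its underside.
- cutter: Bystander: steel ring cutter, 66 mm across, 28 mm high.
- beaker: Bystander: terracotta beaker, 72 mm across, 85 mm high.
- rib: Bystander: wooden modelling spatula lying flat, 170 mm long.
There are look-alikes about, which are no part of the job. Leave any yellow look-alike of the part that bears rest alone.

How it is judged:
On the way:
1. the slide switch is home and the hook keeps it pulled against its stop with at least 8 N for 0.4 s (value of joint catch above 0.005 m and contact force between hook and catch above 8 N), for 0.4 s.
At the end, for the whole second after the job is handed in: The switch is home (catch travel over 5 mm of 6) and the released hook lies at rest in both Vs of its rest, bend forward and leg hanging down (within 20 degrees): handle centre within 20 mm level and 6 mm in height of its place in the rest (value of joint catch above 0.005 m and horizontal distance between hook_grip and rest below 0.02 m and z of hook_grip in the frame of rest between -0.006 and 0.006 m and x of hook_tip in the frame of rest above 0.12 m and angle between hook_grip's own z axis and vertical below 0.35 rad and linear speed of hook below 0.02 m/s); the robot touches nothing.
It fails at once if the hook presses the switch or any part of the wheel with more than 17 N (contact force between hook and wheel above 17 N or contact force between hook and catch above 17 N).
It fails at once if the hand or arm touches the wheel or its switch (contact force between any of the fingers, the arm and wheel above 1 N or contact force between any of the fingers, the arm and catch above 1 N).
It fails at once if a bystander is moved more than 20 mm (distance of any of clay_disc, slab, cutter, beaker, rib from where it was at the start of the episode above 0.02 m).
It also fails if it takes over 72 s, if anything falls off the work surface, if the arm or the gripper's body presses on something with over 40 N, if the wrist force passes 120 N, or if a joint passes its speed limit or range.

ROBOT

A 7-joint arm with a two-finger parallel gripper is mounted at the origin on the work surface. World frame = base frame: x ahead of the robot, y to its left, z up, the work surface at z = 0. Lengths are in m, angles in rad, forces in N, time in s.
With the tool pointing down it reaches from about 0.425 to 0.875 m from the base axis. Payload 4.7 kg.
Tool frame: the origin (TCP) lies on the centre line of the jaws, within the pads' length; the fingertips stand 22 mm ahead of it and the grasp point (between the pads) lies 3 mm ahead of it (ctrl.tcp_to_tips is the z of the fingertips in the tool frame, in m); z points along the fingers, y is the direction in which the jaws open and shut (so a half turn about z gives the same grasp; the last joint's range is limited). The gripper opens to 87 mm and grips with 3 to 60 N. Pads are 19 mm wide; open, the fingers measure 117 mm over their backs; the gripper's body (75 mm by 190 mm) begins 51 mm behind the grasp point.
Start: joints at [1.124, 0.321, -0.07, 1.45, 0.023, 1.371, -0.057], TCP at [0.289, -0.582, 0.245] pointing down, gripper open.
Joint ranges: [-2.86, 2.86], [-0.3, 2.09], [-1.38, 1.24], [0.06, 2.45], [-1.56, 4.7], [0.09, 2.05], [-2.69, 2.69]. Speed limits (rad/s): [2.57, 2.57, 3.14, 3.14, 3.14, 3.14, 3.14].

INTERFACE

Orientations are given as a rotation vector (axis times angle).
In Python, from bench import ctrl, cams gives the robot as it stands.
- The arm moves only by the tool move_arm, never from a script. Its argument "deltas" is a list of rows, each an object with "linear": the shift along the tool's x, y, z as a fraction of full scale, a list of three; "turn": the turn, a rotation vector about the tool's x, y, z as a fraction of full scale, a list of three; "claw": the closure, from 0 (fully open) to 1 (shut). In form: [{"linear": [tx, ty, tz], "turn": [wx, wy, wz], "claw": claw}, ...]. A call has 1 to 20 rows; each row shifts and turns the commanded pose from where the row before left it, along the tool's axes as they then stand; what a row does not reach is not made up. Full scale, the value 1, is 0.03 m for a shift and 4 degrees for a turn. A row lasts 1/12 s, in which the tool goes at most 41.7 mm and 7.16 degrees, less where a joint would pass 70% of its speed; a pose out of reach is approached as far as the arm can. A call with a number of a shift or a turn outside -1 to 1 is refused whole. A call with a gripper value outside its range is refused whole. The fingers move at their own pace and stop on an object; "grip_force" is the grip in N (left out, the last holds). Time passes only in rows, so rows that do not move let the fingers close. It gives the time, the measured TCP pose, the force and the opening at its end, in the units of the state.
- ctrl.get_state(): the state, without advancing time (a new reading comes with each control period).
- cams.get_image(name): name is "scene" or "top" or "wrist"; returns a dict with "image" (480x640x3 uint8, red, green, blue), "K" (3x3 intrinsics, pixels), "world_from_camera" (4x4, takes a point from camera to world coordinates); the wrist camera has in their place "tool_from_camera" (4x4, takes a point from camera to tool coordinates, whose origin is the TCP and whose axes are the flange's). Camera axes: x right, y down, z forward; pixel columns grow to the right and rows downward; lengths in m; the calibration is good to about 2 mm. A picture is of the moment at which its call begins: read the wrist's pose just before it. There is no depth.
- ctrl.close_job(): hands the job in, once; it reports no verdict.
The state is a dict: "time": time; "joint_positions": joint angles; "qd": joint speeds; "joint_torque": joint torques, N m; "position": TCP position; "tool_rot": TCP orientation; "ft_force": force on the tool from outside, world axes, zero at the start; "torque": the same for the moment, N m; "grip_width": opening from 0.0 (shut) to 1.0 (fully open).
Only numpy, scipy, OpenCV 4.12 (cv2) and the standard library are available. Lean on these libraries where they do the work, as an engineer would, in place of code of your own. Each camera call takes 0.05 s, during which the arm holds its last target. There are 200 camera calls.

## Working session

There is one attempt and no reset: what is moved stays moved. The work goes in short steps, Python scripts to look and compute and a tool call to move; the robot and the scene stay as the last step left them, time stands still between calls to the robot, and variables do not carry over. Pictures are saved under pics/ and viewed, about 8 in all and at most 12, crops included, and the job is handed in when it is done.

Besides the shell and the picture viewer there is one more tool, called as name(argument=value, ...), one argument or row to a line, values as JSON. move_arm: Moves the arm, as the interface text tells. Shift numbers are shares of 0.03 m and turn numbers shares of 4 degrees, none past 1 either way. Its arguments: {"type":"object","properties":{"deltas":{"type":"array"},"grip_force":{"type":"number"}},"required":["deltas"]}

```bash
mkdir -p pics; ls; python3 - <<'E'
from bench import ctrl,cams
import cv2,numpy as np
s=ctrl.get_state();print({k:np.round(v,3) if not isinstance(v,dict) else v for k,v in s.items()},ctrl.tcp_to_tips)
for n in("scene","top","wrist"):
    d=cams.get_image(n);cv2.imwrite(f"pics/{n}0.png",d["image"][:,:,::-1])
    np.savez(f"pics/{n}0.npz",**{k:v for k,v in d.items() if k!="image"})
    print(n,d["K"].round(1).tolist(),(d.get("world_from_camera",d.get("tool_from_camera"))).round(3).tolist())
E
```

```text
pics
{'time': np.float64(0.0), 'joint_positions': array([ 1.124,  0.322, -0.07 ,  1.452,  0.023,  1.371, -0.057]), 'qd': array([ 0.001,  0.   ,  0.002, -0.   ,  0.   , -0.   ,  0.001]), 'joint_torque': array([-0.0000e+00, -4.9129e+01, -4.0400e-01, -3.1252e+01, -6.4000e-02,
        4.4000e-02,  0.0000e+00]), 'position': array([ 0.289, -0.582,  0.243]), 'tool_rot': array([-3.057e+00, -7.170e-01,  1.000e-03]), 'ft_force': array([-1.248, -0.416, -0.108]), 'torque': array([ 0.027, -0.028, -0.021]), 'grip_width': np.float64(0.998)} 0.022
scene [[477.0, 0.0, 315.7], [0.0, 477.0, 244.7], [0.0, 0.0, 1.0]] [[0.84, 0.331, -0.43, 0.964], [0.543, -0.478, 0.691, -0.73], [0.023, -0.813, -0.581, 0.732], [0.0, 0.0, 0.0, 1.0]]
top [[612.0, 0.0, 316.3], [0.0, 612.0, 235.3], [0.0, 0.0, 1.0]] [[0.027, -0.992, 0.12, 0.314], [-1.0, -0.027, -0.006, 0.01], [0.009, -0.12, -0.993, 1.388], [0.0, 0.0, 0.0, 1.0]]
wrist [[397.3, 0.0, 320.2], [0.0, 397.3, 247.0], [0.0, 0.0, 1.0]] [[-0.0, -0.958, -0.285, 0.079], [1.0, 0.0, -0.0, 0.001], [0.0, -0.285, 0.958, -0.14], [0.0, 0.0, 0.0, 1.0]]
```

View pics/scene0.png

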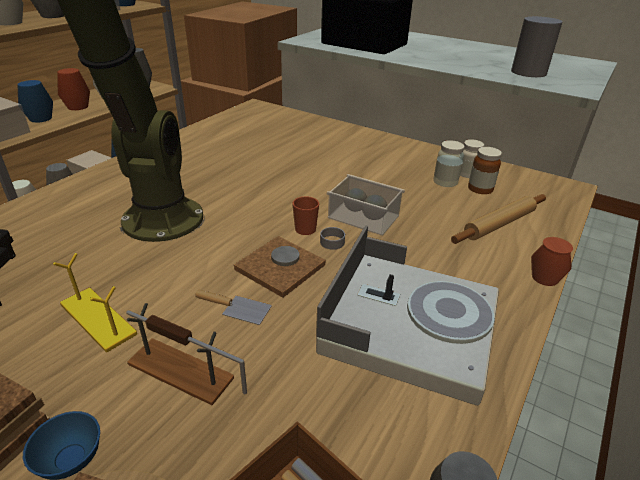

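View pics/top0.png

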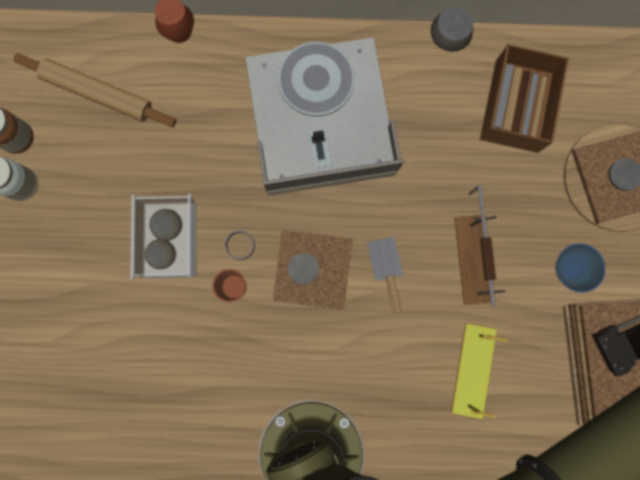

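```bash
python3 - <<'E'
import cv2,numpy as np
t=cv2.imread("pics/top0.png");s=cv2.imread("pics/scene0.png")
def crop(im,x,y,w,h,k,step=20):
    c=cv2.resize(im[y:y+h,x:x+w],None,fx=k,fy=k,interpolation=cv2.INTER_CUBIC)
    for i in range(-x%step,w,step):
        cv2.line(c,(i*k,0),(i*k,6),(0,0,255),1);cv2.putText(c,str(x+i),(i*k+1,16),0,.35,(0,0,255),1)
    for j in range(-y%step,h,step):
        cv2.line(c,(0,j*k),(6,j*k),(0,0,255),1);cv2.putText(c,str(y+j),(8,j*k+4),0,.35,(0,0,255),1)
    return c
a=crop(t,440,175,80,140,4);b=crop(t,240,30,170,170,3)[:,:480]
c=np.zeros((560,800,3),np.uint8);c[:a.shape[0],:320]=a;c[:b.shape[0],320:800]=b[:,:480]
cv2.imwrite("pics/c1.png",c)
a=crop(s,110,290,150,120,5);cv2.imwrite("pics/c2.png",a)
a=crop(s,310,225,200,150,4);cv2.imwrite("pics/c3.png",a)
E
```

```text
(no output)
```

View pics/c1.png

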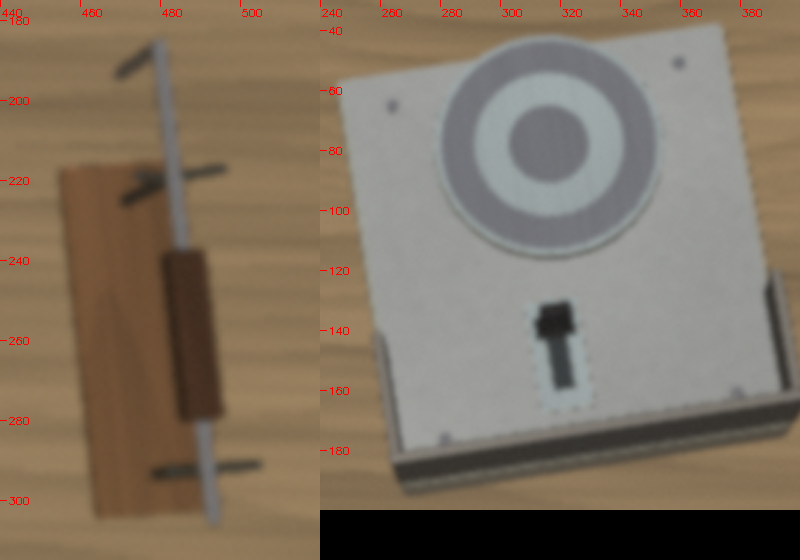

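View pics/c2.png

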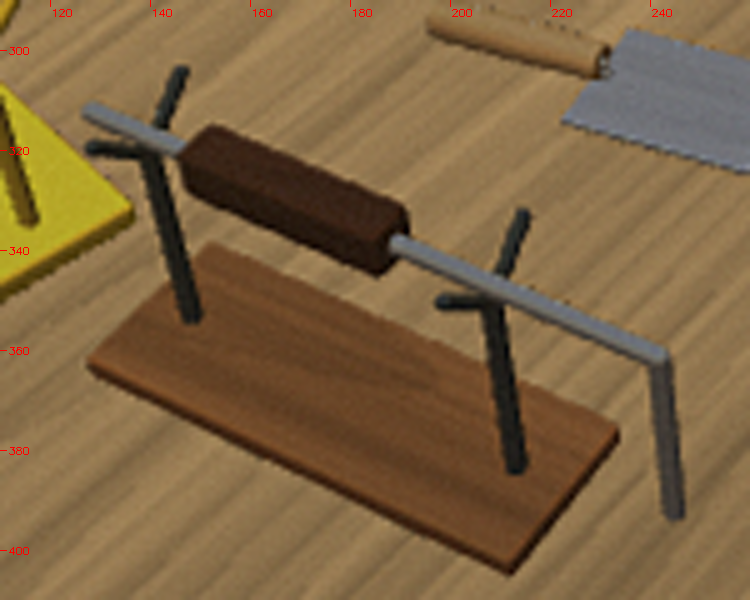

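View pics/c3.png

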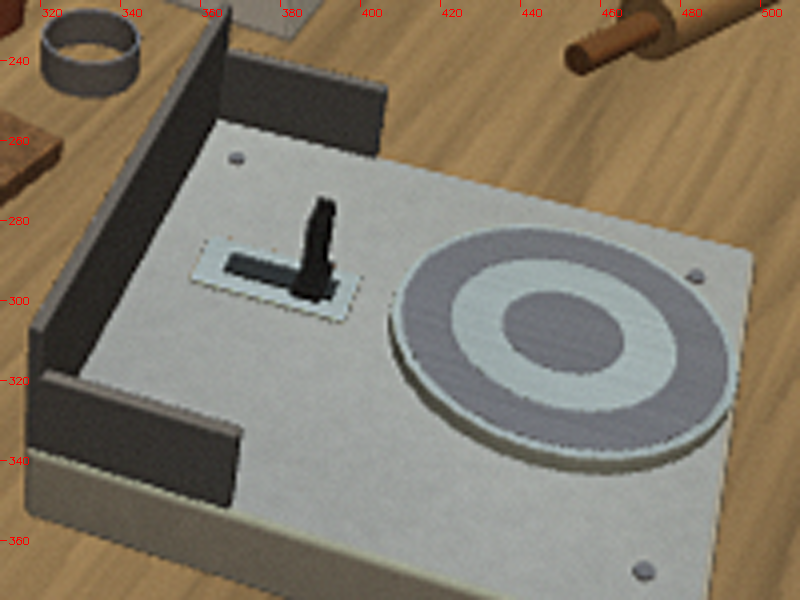

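```bash
cat > h.py <<'E'
import numpy as np
from scipy.optimize import least_squares
C={n:np.load(f"pics/{n}0.npz") for n in("scene","top")}
def proj(n,P):
    T=C[n]["world_from_camera"];K=C[n]["K"];c=(np.asarray(P)-T[:3,3])@T[:3,:3];p=c@K.T;return p[:2]/p[2]
def loc(p,q): c,s=np.cos(p[2]),np.sin(p[2]);return np.array([p[0]+c*q[0]-s*q[1],p[1]+s*q[0]+c*q[1],q[2]])
def fit(obs,p0):
    r=lambda p:np.concatenate([proj(n,loc(p,q))-u for n,q,u in obs])
    s=least_squares(r,p0,loss="soft_l1");print(s.x.round(4),np.degrees(s.x[2]).round(2));print(r(s.x).reshape(-1,2).round(1).tolist());return s.x
E
python3 - <<'E'
from h import *
c1=lambda X,Y:(440+X/4,175+Y/4); c1b=lambda X,Y:(240+(X-320)/3,30+Y/3)
c2=lambda X,Y:(110+X/5,290+Y/5); c3=lambda X,Y:(310+X/4,225+Y/4)
print("rest")
R=fit([("top",(.155,0,.114),c1(160,44)),("top",(-.095,0,.112),c1(213,521)),("top",(.045,0,.121),c1(183,251)),("top",(-.045,0,.121),c1(201,418)),
("scene",(.155,0,.113),c2(661,357)),("scene",(.155,0,.026),c2(674,517)),("scene",(-.095,0,.11),c2(90,111))],[.55,-.35,0])
print("wheel")
W=fit([("top",(.07,0,.082),c1b(549,144)),("top",(.16,.15,.05),c1b(342,80)),("top",(.16,-.15,.05),c1b(721,25)),
("scene",(.07,0,.082),c3(567,332)),("scene",(-.159,-.15,.13),c3(32,330)),("scene",(-.151,-.15,.13),c3(44,326)),("scene",(-.055,-.154,.1),c3(240,432)),
("scene",(-.055,.154,.1),c3(386,88)),("scene",(-.059,-.15,.05),c3(232,505)),("scene",(.16,.15,.05),c3(752,250))],[.75,0,0])
print("lever")
r=lambda p:np.concatenate([proj("top",loc(W,(p[0],p[1],.105)))-c1b(553,312),proj("scene",loc(W,(p[0],p[1],.105)))-c3(325,203)])
s=least_squares(r,[-.05,0]);print(s.x,s.fun);print(loc(W,(*s.x,.105)), "screen",loc(W,(-.155,0,.13)))
for x in (-.005,.005):
  for y in(-.012,.012):
    for z in(.05,.105): print(x,y,z,[proj(n,loc(W,(s.x[0]+x,s.x[1]+y,z))).round(1).tolist() for n in C])
# hook over table obstacles
print("yaw diff",np.degrees(W[2]-R[2]))
E
```

```text
rest
[ 0.4289 -0.3582  0.1058] 6.06
[[-0.3, -0.2], [-0.5, -1.2], [0.7, -1.0], [1.1, 0.3], [-1.0, -1.3], [-0.3, -0.2], [0.3, -0.3]]
wheel
[ 7.540e-01 -4.000e-04  1.935e-01] 11.09
[[-0.9, 0.1], [-3.5, -0.5], [-0.4, -2.5], [-1.1, 0.1], [-1.1, -0.7], [-0.0, 1.4], [-0.8, 3.0], [1.1, -2.0], [-2.6, 1.5], [1.4, -0.6]]
lever
[-0.06152768  0.0195637 ] [-1.00123821 -0.55039135 -0.96638917  1.06939038]
[0.68980985 0.00698478 0.105     ] screen [ 0.60184311 -0.030186    0.13      ]
-0.005 -0.012 0.05 [[383.6, 299.5], [322.1, 141.7]]
-0.005 -0.012 0.105 [[386.5, 279.6], [322.5, 134.8]]
-0.005 0.012 0.05 [[386.5, 292.6], [311.5, 143.4]]
-0.005 0.012 0.105 [[389.4, 272.9], [311.6, 136.6]]
0.005 -0.012 0.05 [[388.2, 300.8], [321.3, 137.4]]
0.005 -0.012 0.105 [[391.2, 280.8], [321.8, 130.3]]
0.005 0.012 0.05 [[391.0, 293.9], [310.8, 139.1]]
0.005 0.012 0.105 [[394.1, 274.1], [310.8, 132.1]]
yaw diff 5.022847983868753
```

move_arm(
  deltas=[
    {"linear":[0,0,0],"turn":[0,0,0.85],"claw":0},
    {"linear":[0,0,0],"turn":[0,0,0.85],"claw":0},
    {"linear":[0,0,0],"turn":[0,0,0.85],"claw":0},
    {"linear":[0,0,0],"turn":[0,0,0.85],"claw":0},
    {"linear":[0,0,0],"turn":[0,0,0.85],"claw":0},
    {"linear":[0,0,0],"turn":[0,0,0.85],"claw":0},
    {"linear":[0.54,-0.69,0],"turn":[0,0,0],"claw":0},
    {"linear":[0.54,-0.69,0],"turn":[0,0,0],"claw":0},
    {"linear":[0.54,-0.69,0],"turn":[0,0,0],"claw":0},
    {"linear":[0.54,-0.69,0],"turn":[0,0,0],"claw":0},
    {"linear":[0.54,-0.69,0],"turn":[0,0,0],"claw":0},
    {"linear":[0.54,-0.69,0],"turn":[0,0,0],"claw":0},
    {"linear":[0.54,-0.69,0],"turn":[0,0,0],"claw":0},
    {"linear":[0.54,-0.69,0],"turn":[0,0,0],"claw":0},
    {"linear":[0.54,-0.69,0],"turn":[0,0,0],"claw":0},
    {"linear":[0.54,-0.69,0],"turn":[0,0,0],"claw":0},
    {"linear":[0,0,0],"turn":[0,0,0],"claw":0},
    {"linear":[0,0,0],"turn":[0,0,0],"claw":0},
    {"linear":[0,0,0],"turn":[0,0,0],"claw":0},
  ],
)

```text
time: 1.73
position: [0.4279, -0.3601, 0.2444]
tool_rot: [3.137, 0.164, -0.001]
ft_force: [-0.5, -0.1, -0.0]
grip_width: 0.997
```

```bash
cat >> h.py <<'E'
from scipy.spatial.transform import Rotation as Ro
def pose():
    from bench import ctrl
    s=ctrl.get_state();R=Ro.from_rotvec(s["tool_rot"]).as_matrix();p=np.array(s["position"])
    print("t %.2f"%s["time"],"pos",p.round(4),"yaw %.2f"%np.degrees(np.arctan2(R[1,0],R[0,0])),"z",R[:,2].round(3),"F",np.round(s["ft_force"],2),"M",np.round(s["torque"],2),"w %.3f"%s["grip_width"]);return p,R
def wrist(name):
    from bench import cams; import cv2
    p,R=pose();d=cams.get_image("wrist");T=d["tool_from_camera"];K=d["K"]
    cv2.imwrite(f"pics/{name}.png",d["image"][:,:,::-1])
    np.savez(f"pics/{name}.npz",p=p,R=R,T=T,K=K)
def wproj(name,P):
    f=np.load(f"pics/{name}.npz");t=f["R"].T@(np.asarray(P)-f["p"]);c=f["T"][:3,:3].T@(t-f["T"][:3,3]);q=f["K"]@c;return q[:2]/q[2]
def ray(name,u,z):
    f=np.load(f"pics/{name}.npz");d=f["R"]@f["T"][:3,:3]@np.linalg.solve(f["K"],[u[0],u[1],1.]);o=f["p"]+f["R"]@f["T"][:3,3];return o+d*(z-o[2])/d[2]
E
python3 - <<'E'
from h import *
wrist("w1")
E
```

```text
t 1.73 pos [ 0.4279 -0.3601  0.2444] yaw 5.97 z [-0.001 -0.001 -1.   ] F [-0.51 -0.15 -0.03] M [ 0.03  0.04 -0.04] w 0.997
```

View pics/w1.png

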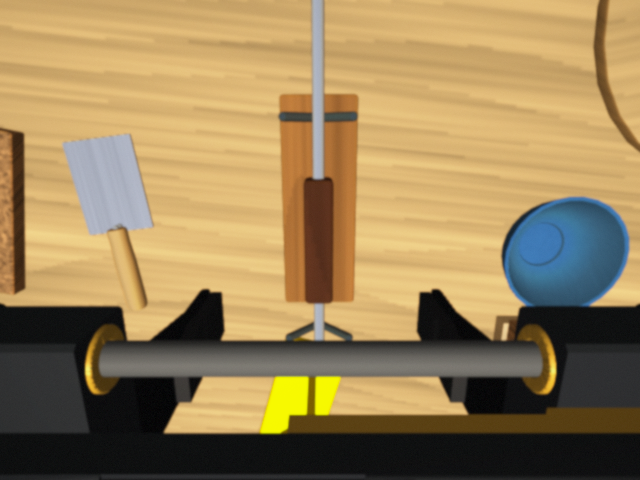

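The wrist view shows the hook vertical in the image: handle front end at about (319,178), rear end (318,302), and bar at x≈318.

```bash
python3 - <<'E'
from h import *
a,b,c=ray("w1",(319,179),.121),ray("w1",(318.5,302),.121),ray("w1",(318,2),.114)
f=np.load("pics/w1.npz")
print(a,b,np.linalg.norm(a-b),(a+b)/2,np.degrees(np.arctan2(*(a-b)[1::-1])),np.degrees(np.arctan2(*(c-b)[1::-1])))
print("tool delta to mid",f["R"].T@((a+b)/2-f["p"]))
# refit wheel without panel ends
c1b=lambda X,Y:(240+(X-320)/3,30+Y/3);c3=lambda X,Y:(310+X/4,225+Y/4)
W=fit([("top",(.07,0,.082),c1b(549,144)),("top",(.16,.15,.05),c1b(342,80)),("top",(.16,-.15,.05),c1b(721,25)),
("scene",(.07,0,.082),c3(567,332)),("scene",(-.159,-.15,.13),c3(32,330)),("scene",(.16,.15,.05),c3(752,250)),("scene",(-.151,.15,.05),c3(220,120)),("scene",(-.159,-.15,.05),c3(28,452))],[.75,0,.17])
E
```

```text
[ 0.4747324  -0.35469508  0.121     ] [ 0.38707431 -0.36342249  0.121     ] 0.08809147437330588 [ 0.43090336 -0.35905878  0.121     ] 5.6857395503633565 5.996840810290432
tool delta to mid [ 0.00324023 -0.00075353  0.12335819]
[ 0.7547 -0.002   0.1973] 11.31
[[-0.3, -0.2], [-3.0, -0.5], [0.0, -3.0], [-1.0, 0.6], [-1.1, 0.2], [1.3, -0.3], [-0.2, -1.0], [-1.1, 0.2]]
```

move_arm(
  deltas=[
    {"linear":[0.08,-0.03,0.8],"turn":[0,0,0],"claw":0},
    {"linear":[0,0,0.8],"turn":[0,0,0],"claw":0},
    {"linear":[0,0,0.8],"turn":[0,0,0],"claw":0},
    {"linear":[0,0,0.8],"turn":[0,0,0],"claw":0},
    {"linear":[0,0,0.6],"turn":[0,0,0],"claw":0},
    {"linear":[0,0,0.4],"turn":[0,0,0],"claw":0},
    {"linear":[0,0,0.15],"turn":[0,0,0],"claw":0},
    {"linear":[0,0,0],"turn":[0,0,0],"claw":0},
    {"linear":[0,0,0],"turn":[0,0,0],"claw":0.5},
    {"linear":[0,0,0],"turn":[0,0,0],"claw":1},
    {"linear":[0,0,0],"turn":[0,0,0],"claw":1},
    {"linear":[0,0,0],"turn":[0,0,0],"claw":1},
    {"linear":[0,0,0],"turn":[0,0,0],"claw":1},
    {"linear":[0,0,0],"turn":[0,0,0],"claw":1},
    {"linear":[0,0,0],"turn":[0,0,0],"claw":1},
  ],
  grip_force=60,
)

```text
time: 3.03
position: [0.4309, -0.3583, 0.1143]
tool_rot: [3.137, 0.165, 0.0]
ft_force: [-0.2, 0.1, 1.1]
grip_width: 0.552
```

move_arm(
  deltas=[
    {"linear":[0,0,0],"turn":[0,0,0],"claw":1},
    {"linear":[0,0,0],"turn":[0,0,0],"claw":1},
    {"linear":[0,0,0],"turn":[0,0,0],"claw":1},
    {"linear":[0,0,0],"turn":[0,0,0],"claw":1},
    {"linear":[0,0,0],"turn":[0,0,0],"claw":1},
    {"linear":[0,0,0],"turn":[0,0,0],"claw":1},
    {"linear":[0,0,0],"turn":[0,0,0],"claw":1},
    {"linear":[0,0,0],"turn":[0,0,0],"claw":1},
  ],
)

```text
time: 3.7
position: [0.4308, -0.3584, 0.1141]
tool_rot: [3.137, 0.165, 0.0]
ft_force: [0.3, 0.1, 0.8]
grip_width: 0.224
```

move_arm(
  deltas=[
    {"linear":[0,0,-0.2],"turn":[0,0,0],"claw":1},
    {"linear":[0,0,-0.5],"turn":[0,0,0],"claw":1},
    {"linear":[0,0,-0.7],"turn":[0,0,0],"claw":1},
    {"linear":[0,0,-0.8],"turn":[0,0,0],"claw":1},
    {"linear":[0,0,-0.8],"turn":[0,0,0],"claw":1},
    {"linear":[0,0,-0.8],"turn":[0,0,0],"claw":1},
    {"linear":[0,0,-0.7],"turn":[0,0,0],"claw":1},
    {"linear":[0,0,-0.5],"turn":[0,0,0],"claw":1},
    {"linear":[0,0,0],"turn":[0,0,0],"claw":1},
  ],
)

```text
time: 4.45
position: [0.4321, -0.3591, 0.268]
tool_rot: [3.133, 0.164, 0.007]
ft_force: [0.0, -0.7, -1.5]
grip_width: 0.222
```

move_arm(
  deltas=[
    {"linear":[0,0,0],"turn":[0,0,-0.65],"claw":1},
    {"linear":[0,0,0],"turn":[0,0,-0.65],"claw":1},
    {"linear":[0.23,-0.37,0],"turn":[0,0,0],"claw":1},
    {"linear":[0.45,-0.7,0],"turn":[0,0,0],"claw":1},
    {"linear":[0.45,-0.7,0],"turn":[0,0,0],"claw":1},
    {"linear":[0.45,-0.7,0],"turn":[0,0,0],"claw":1},
    {"linear":[0.45,-0.7,0],"turn":[0,0,0],"claw":1},
    {"linear":[0.45,-0.7,0],"turn":[0,0,0],"claw":1},
    {"linear":[0.45,-0.7,0],"turn":[0,0,0],"claw":1},
    {"linear":[0.45,-0.7,0],"turn":[0,0,0],"claw":1},
    {"linear":[0.45,-0.7,0],"turn":[0,0,0],"claw":1},
    {"linear":[0.45,-0.7,0],"turn":[0,0,0],"claw":1},
    {"linear":[0.45,-0.7,0],"turn":[0,0,0],"claw":1},
    {"linear":[0.45,-0.7,0],"turn":[0,0,0],"claw":1},
    {"linear":[0.45,-0.7,0],"turn":[0,0,0],"claw":1},
    {"linear":[0.45,-0.7,0],"turn":[0,0,0],"claw":1},
    {"linear":[0.4,-0.7,0],"turn":[0,0,0],"claw":1},
    {"linear":[0.2,-0.3,0],"turn":[0,0,0],"claw":1},
    {"linear":[0,0,0],"turn":[0,0,0],"claw":1},
    {"linear":[0,0,0],"turn":[0,0,0],"claw":1},
  ],
)

```text
time: 6.12
position: [0.5658, -0.0113, 0.2633]
tool_rot: [3.126, 0.307, -0.003]
ft_force: [0.3, -0.5, -1.7]
grip_width: 0.221
```

```bash
python3 - <<'E'
from h import *
from bench import cams; import cv2
wrist("w2")
d=cams.get_image("scene")["image"][:,:,::-1]
c=cv2.resize(d[190:340,300:500],None,fx=3,fy=3,interpolation=cv2.INTER_CUBIC)
w=cv2.imread("pics/w2.png")
cv2.imwrite("pics/s2.png",c)
E
```

```text
t 6.12 pos [ 0.5658 -0.0113  0.2633] yaw 11.23 z [-0.002 -0.001 -1.   ] F [ 0.28 -0.46 -1.71] M [-0.06  0.08 -0.03] w 0.221
```

View pics/w2.png

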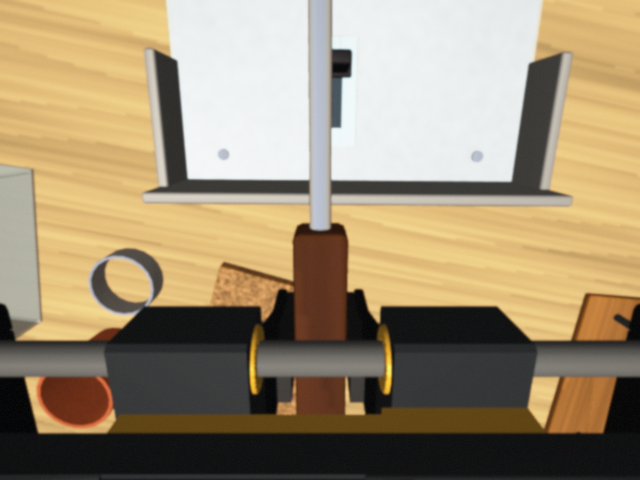

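The wrist view shows the black tab top's right edge at x≈352, rows 50–62. The bar is at x≈320, and the screen's top edge is level in the image from (143,197) to (572,201).

```bash
python3 - <<'E'
from h import *
f=np.load("pics/w2.npz")
tl=lambda u,z:(f["R"].T@(ray("w2",u,z)-f["p"])).round(4)
print("tab top right back/front",tl((351,50),.105),tl((352,63),.105))
print("screen ends",tl((143,193),.13),tl((572,198),.13), "deck bolts",tl((223,154),.05),tl((477,156),.05),"slot near",tl((337,127),.05),"plate r",tl((355,147),.05))
print("pred lever",f["R"].T@(np.array([.690,.007,.105])-f["p"]))
print("bar",tl((319.5,215),.264),tl((319.5,5),.264))
import cv2
w=cv2.imread("pics/w2.png");cv2.imwrite("pics/w2c.png",cv2.resize(w[0:150,260:420],None,fx=4,fy=4,interpolation=cv2.INTER_CUBIC))
E
```

```text
tab top right back/front [0.1304 0.0213 0.1581] [0.1223 0.0222 0.1582]
screen ends [ 0.0365 -0.1219  0.1332] [0.033  0.1746 0.1334] deck bolts [ 0.0579 -0.084   0.2132] [0.0562 0.1364 0.2133] slot near [0.0803 0.0146 0.2132] plate r [0.0638 0.0303 0.2133]
pred lever [0.12568631 0.00616024 0.15813861]
bar [ 0.0495  0.0001 -0.0007] [ 1.156e-01  1.000e-04 -8.000e-04]
```

View pics/w2c.png

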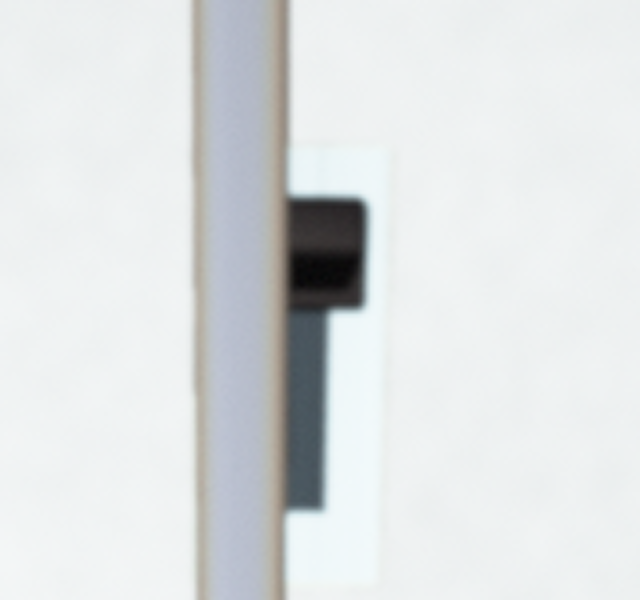

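move_arm(
  deltas=[
    {"linear":[-0.1,0.3,0],"turn":[0,0,0],"claw":1},
    {"linear":[0,0,0.3],"turn":[0,0,0],"claw":1},
    {"linear":[0,0,0.5],"turn":[0,0,0],"claw":1},
    {"linear":[0,0,0.5],"turn":[0,0,0],"claw":1},
    {"linear":[0,0,0.3],"turn":[0,0,0],"claw":1},
    {"linear":[0,0,0.2],"turn":[0,0,0],"claw":1},
    {"linear":[0,0,0],"turn":[0,0,0],"claw":1},
    {"linear":[0,0,0],"turn":[0,0,0],"claw":1},
  ],
)

```text
time: 6.88
position: [0.5652, -0.0211, 0.2101]
tool_rot: [3.127, 0.306, -0.0]
ft_force: [0.4, -0.9, -1.5]
grip_width: 0.222
```

```bash
python3 - <<'E'
from h import *
from bench import cams; import cv2
p,R=pose()
d=cams.get_image("scene")["image"][:,:,::-1]
tip=p+R@np.array([.155,0,.087]);bend=p+R@np.array([.155,0,.003]);print("tip",tip,proj("scene",tip),proj("scene",bend))
cv2.imwrite("pics/s3.png",cv2.resize(d[200:340,310:470],None,fx=4,fy=4,interpolation=cv2.INTER_CUBIC))
E
```

```text
t 6.88 pos [ 0.5652 -0.0211  0.2101] yaw 11.17 z [-0. -0. -1.] F [ 0.44 -0.89 -1.52] M [-0.01  0.09 -0.02] w 0.222
tip [0.71721871 0.00895391 0.12304226] [403.92759642 274.30190431] [409.61199032 240.52078383]
```

View pics/s3.png

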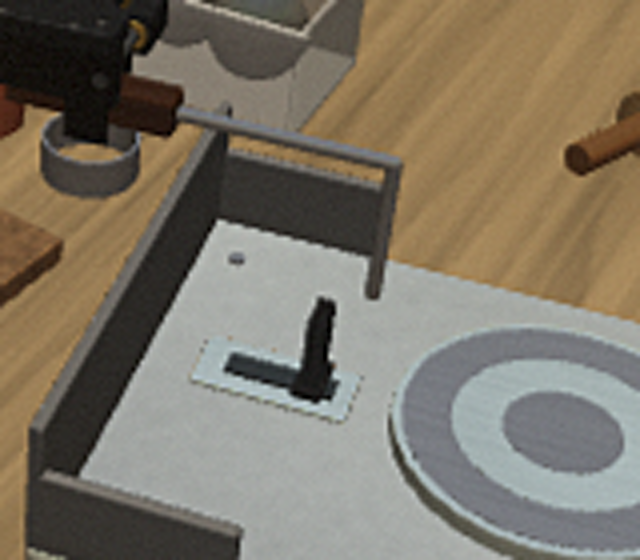

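The leg tip appears at (403.3,274.3) px against a predicted (403.9,274.3), so the hook is held true. The tip is behind the tab, so I descend.

move_arm(
  deltas=[
    {"linear":[0,0,0.3],"turn":[0,0,0],"claw":1},
    {"linear":[0,0,0.4],"turn":[0,0,0],"claw":1},
    {"linear":[0,0,0.4],"turn":[0,0,0],"claw":1},
    {"linear":[0,0,0.4],"turn":[0,0,0],"claw":1},
    {"linear":[0,0,0.3],"turn":[0,0,0],"claw":1},
    {"linear":[0,0,0.1],"turn":[0,0,0],"claw":1},
    {"linear":[0,0,0],"turn":[0,0,0],"claw":1},
    {"linear":[0,0,0],"turn":[0,0,0],"claw":1},
  ],
)

```text
time: 7.6
position: [0.5653, -0.0206, 0.153]
tool_rot: [-3.127, -0.307, 0.0]
ft_force: [-0.0, -0.5, -1.2]
grip_width: 0.227
```

move_arm(
  deltas=[
    {"linear":[-0.1,0,0],"turn":[0,0,0],"claw":1},
    {"linear":[-0.1,0,0],"turn":[0,0,0],"claw":1},
    {"linear":[-0.1,0,0],"turn":[0,0,0],"claw":1},
    {"linear":[-0.05,0,0],"turn":[0,0,0],"claw":1},
    {"linear":[-0.05,0,0],"turn":[0,0,0],"claw":1},
    {"linear":[-0.04,0,0],"turn":[0,0,0],"claw":1},
    {"linear":[-0.04,0,0],"turn":[0,0,0],"claw":1},
    {"linear":[0,0,0],"turn":[0,0,0],"claw":1},
  ],
)

```text
time: 8.27
position: [0.5508, -0.0235, 0.1531]
tool_rot: [3.126, 0.307, -0.0]
ft_force: [-0.8, 0.0, -2.9]
grip_width: 0.224
```

move_arm(
  deltas=[
    {"linear":[-0.04,0,0],"turn":[0,0,0],"claw":1},
    {"linear":[-0.04,0,0],"turn":[0,0,0],"claw":1},
    {"linear":[-0.04,0,0],"turn":[0,0,0],"claw":1},
    {"linear":[-0.04,0,0],"turn":[0,0,0],"claw":1},
    {"linear":[-0.04,0,0],"turn":[0,0,0],"claw":1},
    {"linear":[-0.04,0,0],"turn":[0,0,0],"claw":1},
  ],
)

```text
time: 8.77
position: [0.5441, -0.0248, 0.1531]
tool_rot: [-3.127, -0.307, -0.001]
ft_force: [3.1, 1.3, -4.3]
grip_width: 0.225
```

move_arm(
  deltas=[
    {"linear":[-0.04,0,0],"turn":[0,0,0],"claw":1},
    {"linear":[-0.04,0,0],"turn":[0,0,0],"claw":1},
    {"linear":[-0.04,0,0],"turn":[0,0,0],"claw":1},
    {"linear":[-0.04,0,0],"turn":[0,0,0],"claw":1},
  ],
)

```text
time: 9.1
position: [0.5392, -0.0257, 0.1531]
tool_rot: [3.126, 0.307, 0.0]
ft_force: [3.0, 0.4, -3.2]
grip_width: 0.227
```

move_arm(
  deltas=[
    {"linear":[-0.03,0,0],"turn":[0,0,0],"claw":1},
    {"linear":[-0.03,0,0],"turn":[0,0,0],"claw":1},
    {"linear":[-0.03,0,0],"turn":[0,0,0],"claw":1},
    {"linear":[-0.03,0,0],"turn":[0,0,0],"claw":1},
  ],
)

```text
time: 9.43
position: [0.5356, -0.0265, 0.153]
tool_rot: [3.127, 0.307, 0.0]
ft_force: [3.8, 0.3, -3.0]
grip_width: 0.222
```

```bash
python3 -c "
from h import *
pose()"
```

```text
t 9.43 pos [ 0.5356 -0.0265  0.153 ] yaw 11.21 z [ 0. -0. -1.] F [ 3.85  0.31 -2.98] M [ 0.15 -0.63  0.07] w 0.222
```

move_arm(
  deltas=[
    {"linear":[-0.03,0,0],"turn":[0,0,0],"claw":1},
    {"linear":[-0.03,0,0],"turn":[0,0,0],"claw":1},
    {"linear":[-0.03,0,0],"turn":[0,0,0],"claw":1},
    {"linear":[-0.03,0,0],"turn":[0,0,0],"claw":1},
  ],
)

```text
time: 9.77
position: [0.5321, -0.0272, 0.153]
tool_rot: [3.127, 0.307, -0.0]
ft_force: [2.6, 1.0, -3.7]
grip_width: 0.223
```

move_arm(
  deltas=[
    {"linear":[-0.02,0,0],"turn":[0,0,0],"claw":1},
    {"linear":[-0.02,0,0],"turn":[0,0,0],"claw":1},
    {"linear":[-0.02,0,0],"turn":[0,0,0],"claw":1},
    {"linear":[-0.02,0,0],"turn":[0,0,0],"claw":1},
  ],
)

```text
time: 10.1
position: [0.5298, -0.0276, 0.153]
tool_rot: [3.127, 0.307, -0.0]
ft_force: [3.4, 0.3, -3.9]
grip_width: 0.224
```

move_arm(
  deltas=[
    {"linear":[-0.02,0,0],"turn":[0,0,0],"claw":1},
    {"linear":[-0.02,0,0],"turn":[0,0,0],"claw":1},
    {"linear":[-0.02,0,0],"turn":[0,0,0],"claw":1},
    {"linear":[-0.02,0,0],"turn":[0,0,0],"claw":1},
  ],
)

```text
time: 10.43
position: [0.5274, -0.0281, 0.153]
tool_rot: [3.127, 0.307, -0.0]
ft_force: [2.7, 0.3, -3.1]
grip_width: 0.224
```

move_arm(
  deltas=[
    {"linear":[-0.02,0,0],"turn":[0,0,0],"claw":1},
    {"linear":[-0.02,0,0],"turn":[0,0,0],"claw":1},
    {"linear":[-0.02,0,0],"turn":[0,0,0],"claw":1},
    {"linear":[-0.02,0,0],"turn":[0,0,0],"claw":1},
  ],
)

```text
time: 10.77
position: [0.5251, -0.0286, 0.1531]
tool_rot: [3.126, 0.307, 0.0]
ft_force: [3.3, 1.0, -4.0]
grip_width: 0.226
```

move_arm(
  deltas=[
    {"linear":[-0.02,0,0],"turn":[0,0,0],"claw":1},
    {"linear":[-0.02,0,0],"turn":[0,0,0],"claw":1},
    {"linear":[-0.02,0,0],"turn":[0,0,0],"claw":1},
    {"linear":[-0.02,0,0],"turn":[0,0,0],"claw":1},
  ],
)

```text
time: 11.1
position: [0.5227, -0.029, 0.153]
tool_rot: [3.126, 0.307, -0.0]
ft_force: [3.6, 1.1, -3.3]
grip_width: 0.222
```

move_arm(
  deltas=[
    {"linear":[-0.02,0,0],"turn":[0,0,0],"claw":1},
    {"linear":[-0.02,0,0],"turn":[0,0,0],"claw":1},
    {"linear":[-0.02,0,0],"turn":[0,0,0],"claw":1},
    {"linear":[-0.02,0,0],"turn":[0,0,0],"claw":1},
  ],
)

```text
time: 11.43
position: [0.5203, -0.0295, 0.153]
tool_rot: [3.127, 0.307, -0.0]
ft_force: [2.2, 0.5, -3.3]
grip_width: 0.22
```

move_arm(
  deltas=[
    {"linear":[-0.02,0,0],"turn":[0,0,0],"claw":1},
    {"linear":[-0.02,0,0],"turn":[0,0,0],"claw":1},
    {"linear":[-0.02,0,0],"turn":[0,0,0],"claw":1},
    {"linear":[-0.02,0,0],"turn":[0,0,0],"claw":1},
  ],
)

```text
time: 11.77
position: [0.518, -0.03, 0.153]
tool_rot: [3.127, 0.307, -0.0]
ft_force: [3.5, 0.6, -3.4]
grip_width: 0.222
```

move_arm(
  deltas=[
    {"linear":[-0.02,0,0],"turn":[0,0,0],"claw":1},
    {"linear":[-0.02,0,0],"turn":[0,0,0],"claw":1},
    {"linear":[-0.02,0,0],"turn":[0,0,0],"claw":1},
    {"linear":[-0.02,0,0],"turn":[0,0,0],"claw":1},
  ],
)

```text
time: 12.1
position: [0.516, -0.0304, 0.1531]
tool_rot: [-3.127, -0.307, -0.002]
ft_force: [4.8, 1.5, -4.9]
grip_width: 0.224
```

move_arm(
  deltas=[
    {"linear":[-0.02,0,0],"turn":[0,0,0],"claw":1},
    {"linear":[-0.02,0,0],"turn":[0,0,0],"claw":1},
    {"linear":[-0.02,0,0],"turn":[0,0,0],"claw":1},
  ],
)

```text
time: 12.35
position: [0.5148, -0.0305, 0.1532]
tool_rot: [-3.126, -0.307, -0.003]
ft_force: [5.6, 1.9, -5.1]
grip_width: 0.226
```

move_arm(
  deltas=[
    {"linear":[-0.02,0,0],"turn":[0,0,0],"claw":1},
    {"linear":[-0.02,0,0],"turn":[0,0,0],"claw":1},
    {"linear":[-0.02,0,0],"turn":[0,0,0],"claw":1},
  ],
)

```text
time: 12.6
position: [0.513, -0.0309, 0.1531]
tool_rot: [-3.126, -0.307, -0.003]
ft_force: [5.7, 0.9, -5.0]
grip_width: 0.226
```

move_arm(
  deltas=[
    {"linear":[-0.02,0,0],"turn":[0,0,0],"claw":1},
    {"linear":[-0.02,0,0],"turn":[0,0,0],"claw":1},
  ],
)

```text
time: 12.77
position: [0.5119, -0.0311, 0.1532]
tool_rot: [-3.126, -0.307, -0.004]
ft_force: [6.9, 1.4, -5.7]
grip_width: 0.22
```

```bash
python3 -c "
from h import *
pose()"
```

```text
t 12.77 pos [ 0.5119 -0.0311  0.1532] yaw 11.22 z [ 0.002  0.    -1.   ] F [ 6.88  1.4  -5.7 ] M [ 0.33 -1.14  0.03] w 0.220
```

move_arm(
  deltas=[
    {"linear":[-0.02,0,0],"turn":[0,0,0],"claw":1},
    {"linear":[-0.02,0,0],"turn":[0,0,0],"claw":1},
  ],
)

```text
time: 12.93
position: [0.5107, -0.0313, 0.1532]
tool_rot: [-3.126, -0.307, -0.003]
ft_force: [6.4, 0.8, -4.9]
grip_width: 0.229
```

move_arm(
  deltas=[
    {"linear":[-0.02,0,0],"turn":[0,0,0],"claw":1},
    {"linear":[-0.02,0,0],"turn":[0,0,0],"claw":1},
  ],
)

```text
time: 13.1
position: [0.51, -0.0314, 0.1532]
tool_rot: [-3.126, -0.307, -0.006]
ft_force: [8.0, 2.0, -6.5]
grip_width: 0.225
```

Force is rising at the stop, so I switch to smaller steps.

move_arm(
  deltas=[
    {"linear":[-0.02,0,0],"turn":[0,0,0],"claw":1},
    {"linear":[0,0,0],"turn":[0,0,0],"claw":1},
  ],
)

```text
time: 13.27
position: [0.51, -0.0314, 0.1533]
tool_rot: [-3.126, -0.307, -0.008]
ft_force: [8.3, 2.3, -7.6]
grip_width: 0.225
```

move_arm(
  deltas=[
    {"linear":[-0.02,0,0],"turn":[0,0,0],"claw":1},
    {"linear":[0,0,0],"turn":[0,0,0],"claw":1},
  ],
)

```text
time: 13.43
position: [0.5099, -0.0314, 0.1534]
tool_rot: [-3.126, -0.307, -0.01]
ft_force: [11.1, 1.5, -9.1]
grip_width: 0.222
```

move_arm(
  deltas=[
    {"linear":[-0.005,0,0],"turn":[0,0,0],"claw":1},
    {"linear":[0,0,0],"turn":[0,0,0],"claw":1},
    {"linear":[0,0,0],"turn":[0,0,0],"claw":1},
    {"linear":[0,0,0],"turn":[0,0,0],"claw":1},
    {"linear":[0,0,0],"turn":[0,0,0],"claw":1},
    {"linear":[0,0,0],"turn":[0,0,0],"claw":1},
  ],
)

```text
time: 13.93
position: [0.51, -0.0314, 0.1534]
tool_rot: [-3.126, -0.307, -0.01]
ft_force: [10.1, 2.6, -8.6]
grip_width: 0.225
```

```bash
python3 - <<'E'
from h import *
from bench import cams; import cv2
p,R=pose()
d=cams.get_image("scene")["image"][:,:,::-1]
cv2.imwrite("pics/s4.png",cv2.resize(d[200:340,310:470],None,fx=4,fy=4,interpolation=cv2.INTER_CUBIC))
E
```

```text
t 13.93 pos [ 0.51   -0.0314  0.1534] yaw 11.23 z [ 0.006  0.001 -1.   ] F [10.14  2.62 -8.6 ] M [ 0.43 -2.14  0.02] w 0.225
```

View pics/s4.png

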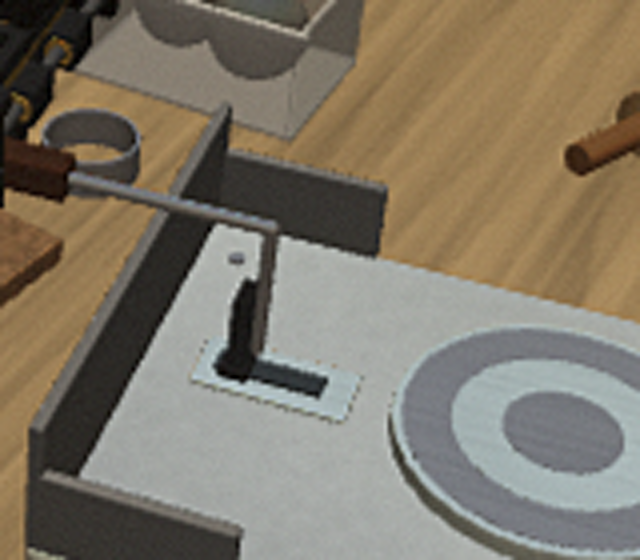

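The tab now sits at the screen end of its slot, with the hook leg upright and hard behind it. I hold for over a second with slightly more pull.

move_arm(
  deltas=[
    {"linear":[-0.008,0,0],"turn":[0,0,0],"claw":1},
    {"linear":[0,0,0],"turn":[0,0,0],"claw":1},
    {"linear":[0,0,0],"turn":[0,0,0],"claw":1},
    {"linear":[0,0,0],"turn":[0,0,0],"claw":1},
    {"linear":[0,0,0],"turn":[0,0,0],"claw":1},
    {"linear":[0,0,0],"turn":[0,0,0],"claw":1},
  ],
)

```text
time: 14.48
position: [0.5099, -0.0314, 0.1534]
tool_rot: [-3.126, -0.307, -0.011]
ft_force: [11.0, 2.8, -9.7]
grip_width: 0.225
```

move_arm(
  deltas=[
    {"linear":[-0.004,0,0],"turn":[0,0,0],"claw":1},
    {"linear":[0,0,0],"turn":[0,0,0],"claw":1},
    {"linear":[0,0,0],"turn":[0,0,0],"claw":1},
    {"linear":[0,0,0],"turn":[0,0,0],"claw":1},
    {"linear":[0,0,0],"turn":[0,0,0],"claw":1},
    {"linear":[0,0,0],"turn":[0,0,0],"claw":1},
    {"linear":[0,0,0],"turn":[0,0,0],"claw":1},
    {"linear":[0,0,0],"turn":[0,0,0],"claw":1},
  ],
)

```text
time: 15.15
position: [0.5099, -0.0314, 0.1534]
tool_rot: [-3.126, -0.307, -0.011]
ft_force: [13.0, 2.4, -10.0]
grip_width: 0.229
```

move_arm(
  deltas=[
    {"linear":[0.03,0,0],"turn":[0,0,0],"claw":1},
    {"linear":[0.05,0,0],"turn":[0,0,0],"claw":1},
    {"linear":[0.1,0,0],"turn":[0,0,0],"claw":1},
    {"linear":[0.2,0,0],"turn":[0,0,0],"claw":1},
    {"linear":[0.1,0,0],"turn":[0,0,0],"claw":1},
    {"linear":[0,0,0],"turn":[0,0,0],"claw":1},
    {"linear":[0,0,0],"turn":[0,0,0],"claw":1},
  ],
)

```text
time: 15.73
position: [0.5208, -0.0294, 0.1528]
tool_rot: [-3.127, -0.307, 0.002]
ft_force: [-0.1, -0.1, -2.5]
grip_width: 0.225
```

move_arm(
  deltas=[
    {"linear":[0,0,-0.3],"turn":[0,0,0],"claw":1},
    {"linear":[0,0,-0.5],"turn":[0,0,0],"claw":1},
    {"linear":[0,0,-0.6],"turn":[0,0,0],"claw":1},
    {"linear":[0,0,-0.6],"turn":[0,0,0],"claw":1},
    {"linear":[0,0,-0.6],"turn":[0,0,0],"claw":1},
    {"linear":[0,0,-0.6],"turn":[0,0,0],"claw":1},
    {"linear":[0,0,-0.4],"turn":[0,0,0],"claw":1},
    {"linear":[0,0,0],"turn":[0,0,0],"claw":1},
    {"linear":[0,0,0],"turn":[0,0,0],"claw":1},
  ],
)

```text
time: 16.48
position: [0.5212, -0.0294, 0.2615]
tool_rot: [3.126, 0.307, 0.001]
ft_force: [-0.4, 0.1, -2.3]
grip_width: 0.223
```

```bash
python3 - <<'E'
from h import *
from bench import cams; import cv2
p,R=pose()
d=cams.get_image("scene")["image"][:,:,::-1]
print("tip,bend pred crop",[((proj("scene",p+R@np.array([.155,0,z]))-[250,160])*4).round(0) for z in(.087,.003)])
cv2.imwrite("pics/s5.png",cv2.resize(d[160:310,250:430],None,fx=4,fy=4,interpolation=cv2.INTER_CUBIC))
r=np.array([.4308,-.3584,.1141]);a=np.radians(6.0)
print("dworld",(r-p).round(4)," in final tool axes (units)",(np.array([[np.cos(a),np.sin(a),0],[np.sin(a),-np.cos(a),0],[0,0,-1]])@(r-p)/.03).round(3))
E
```

```text
t 16.48 pos [ 0.5212 -0.0294  0.2615] yaw 11.20 z [ 0.001 -0.    -1.   ] F [-0.35  0.06 -2.33] M [-0.02  0.07  0.05] w 0.223
tip,bend pred crop [array([542., 354.]), array([561., 211.])]
dworld [-0.0904 -0.329  -0.1474]  in final tool axes (units) [-4.143 10.592  4.913]
```

View pics/s5.png

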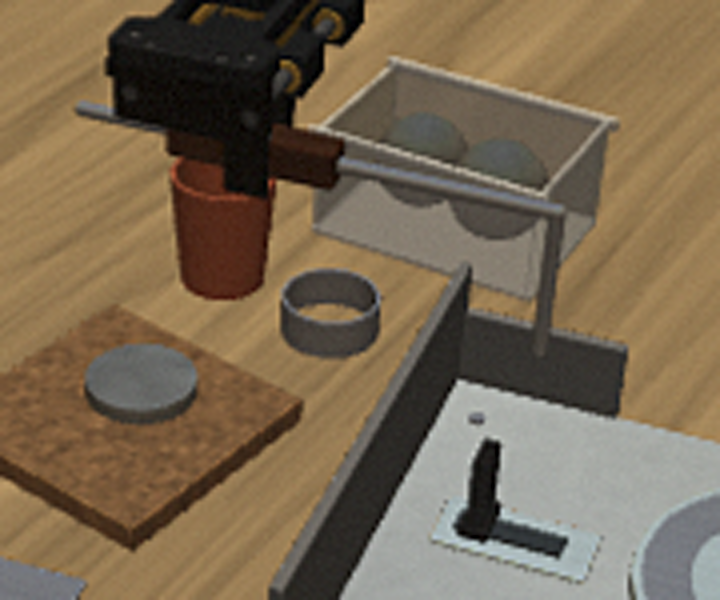

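The hook's tip is at (541,352) in the crop against a predicted (542,354), so it hasn't slipped. The switch stays at the slot's screen end and the bystanders are undisturbed. I carry the hook back to the rest.

move_arm(
  deltas=[
    {"linear":[0,0,0],"turn":[0,0,0.65],"claw":1},
    {"linear":[0,0,0],"turn":[0,0,0.65],"claw":1},
    {"linear":[-0.14,0.35,0],"turn":[0,0,0],"claw":1},
    {"linear":[-0.27,0.7,0],"turn":[0,0,0],"claw":1},
    {"linear":[-0.27,0.7,0],"turn":[0,0,0],"claw":1},
    {"linear":[-0.27,0.7,0],"turn":[0,0,0],"claw":1},
    {"linear":[-0.27,0.7,0],"turn":[0,0,0],"claw":1},
    {"linear":[-0.27,0.7,0],"turn":[0,0,0],"claw":1},
    {"linear":[-0.27,0.7,0],"turn":[0,0,0],"claw":1},
    {"linear":[-0.27,0.7,0],"turn":[0,0,0],"claw":1},
    {"linear":[-0.27,0.7,0],"turn":[0,0,0],"claw":1},
    {"linear":[-0.27,0.7,0],"turn":[0,0,0],"claw":1},
    {"linear":[-0.27,0.7,0],"turn":[0,0,0],"claw":1},
    {"linear":[-0.27,0.7,0],"turn":[0,0,0],"claw":1},
    {"linear":[-0.27,0.7,0],"turn":[0,0,0],"claw":1},
    {"linear":[-0.27,0.7,0],"turn":[0,0,0],"claw":1},
    {"linear":[-0.27,0.7,0],"turn":[0,0,0],"claw":1},
    {"linear":[-0.2,0.4,0],"turn":[0,0,0],"claw":1},
    {"linear":[0,0,0],"turn":[0,0,0],"claw":1},
    {"linear":[0,0,0],"turn":[0,0,0],"claw":1},
  ],
)

```text
time: 18.2
position: [0.4304, -0.3572, 0.2602]
tool_rot: [-3.136, -0.163, 0.002]
ft_force: [0.3, 0.9, -0.3]
grip_width: 0.222
```

```bash
python3 - <<'E'
from h import *
p,R=pose();r=np.array([.4308,-.3584,.1141]);print((R.T@(r-p)/.03).round(3))
E
```

```text
t 18.20 pos [ 0.4304 -0.3572  0.2602] yaw 5.94 z [-0.001  0.002 -1.   ] F [ 0.27  0.88 -0.31] M [ 0.03  0.02 -0.01] w 0.222
[0.015 0.048 4.869]
```

move_arm(
  deltas=[
    {"linear":[0.01,0.04,0.4],"turn":[0,0,0],"claw":1},
    {"linear":[0,0,0.7],"turn":[0,0,0],"claw":1},
    {"linear":[0,0,0.7],"turn":[0,0,0],"claw":1},
    {"linear":[0,0,0.7],"turn":[0,0,0],"claw":1},
    {"linear":[0,0,0.6],"turn":[0,0,0],"claw":1},
    {"linear":[0,0,0.5],"turn":[0,0,0],"claw":1},
    {"linear":[0,0,0.4],"turn":[0,0,0],"claw":1},
    {"linear":[0,0,0.3],"turn":[0,0,0],"claw":1},
    {"linear":[0,0,0.2],"turn":[0,0,0],"claw":1},
    {"linear":[0,0,0.2],"turn":[0,0,0],"claw":1},
    {"linear":[0,0,0],"turn":[0,0,0],"claw":1},
    {"linear":[0,0,0],"turn":[0,0,0],"claw":1},
  ],
)

```text
time: 19.2
position: [0.4319, -0.3583, 0.1203]
tool_rot: [3.137, 0.165, 0.001]
ft_force: [-0.2, -0.9, -2.4]
grip_width: 0.221
```

```bash
python3 - <<'E'
from h import *
p,R=pose();r=np.array([.4308,-.3584,.1141]);print((R.T@(r-p)/.03).round(3))
E
```

```text
t 19.20 pos [ 0.4319 -0.3583  0.1203] yaw 6.01 z [ 0. -0. -1.] F [-0.21 -0.91 -2.39] M [ 0.    0.09 -0.  ] w 0.221
[-0.038 -0.     0.208]
```

move_arm(
  deltas=[
    {"linear":[-0.03,0,0.07],"turn":[0,0,0],"claw":1},
    {"linear":[0,0,0.07],"turn":[0,0,0],"claw":1},
    {"linear":[0,0,0.05],"turn":[0,0,0],"claw":1},
    {"linear":[0,0,0.02],"turn":[0,0,0],"claw":1},
    {"linear":[0,0,0],"turn":[0,0,0],"claw":1},
    {"linear":[0,0,0],"turn":[0,0,0],"claw":1},
  ],
)

```text
time: 19.7
position: [0.4309, -0.3584, 0.1141]
tool_rot: [3.137, 0.165, 0.0]
ft_force: [-0.8, 0.4, 0.6]
grip_width: 0.223
```

The contact matches the pose before pickup (Fz went from −2.4 to +0.6), so I release.

move_arm(
  deltas=[
    {"linear":[0,0,0],"turn":[0,0,0],"claw":0.7},
    {"linear":[0,0,0],"turn":[0,0,0],"claw":0.6},
    {"linear":[0,0,0],"turn":[0,0,0],"claw":0.4},
    {"linear":[0,0,0],"turn":[0,0,0],"claw":0.2},
    {"linear":[0,0,0],"turn":[0,0,0],"claw":0},
    {"linear":[0,0,0],"turn":[0,0,0],"claw":0},
    {"linear":[0,0,0],"turn":[0,0,0],"claw":0},
    {"linear":[0,0,0],"turn":[0,0,0],"claw":0},
    {"linear":[0,0,0],"turn":[0,0,0],"claw":0},
    {"linear":[0,0,0],"turn":[0,0,0],"claw":0},
    {"linear":[0,0,0],"turn":[0,0,0],"claw":0},
    {"linear":[0,0,0],"turn":[0,0,0],"claw":0},
  ],
)

```text
time: 20.7
position: [0.4308, -0.3583, 0.1138]
tool_rot: [3.137, 0.164, 0.0]
ft_force: [0.8, -0.8, 0.0]
grip_width: 0.975
```

move_arm(
  deltas=[
    {"linear":[0,0,-0.2],"turn":[0,0,0],"claw":0},
    {"linear":[0,0,-0.5],"turn":[0,0,0],"claw":0},
    {"linear":[0,0,-0.8],"turn":[0,0,0],"claw":0},
    {"linear":[0,0,-0.8],"turn":[0,0,0],"claw":0},
    {"linear":[0,0,-0.8],"turn":[0,0,0],"claw":0},
    {"linear":[0,0,-0.8],"turn":[0,0,0],"claw":0},
    {"linear":[0,0,-0.8],"turn":[0,0,0],"claw":0},
    {"linear":[0,0,0],"turn":[0,0,0],"claw":0},
    {"linear":[0,0,0],"turn":[0,0,0],"claw":0},
    {"linear":[0,0,0],"turn":[0,0,0],"claw":0},
  ],
)

```text
time: 21.53
position: [0.4305, -0.3581, 0.2544]
tool_rot: [-3.137, -0.164, 0.001]
ft_force: [0.6, -0.7, 0.1]
grip_width: 0.998
```

```bash
python3 - <<'E'
from h import *
from bench import cams; import cv2
pose();d=cams.get_image("scene")["image"][:,:,::-1]
cv2.imwrite("pics/s6.png",d)
a=cv2.imread("pics/scene0.png");x=cv2.absdiff(a,np.ascontiguousarray(d)).max(2)
# change in bystander/rest regions
for n,(u,v,w,h) in dict(restcrop=(110,340,150,70),leg=(215,345,40,55),board=(235,235,90,60),cutter_beaker=(290,195,58,55),rib=(195,288,78,38)).items(): print(n,(x[v:v+h,u:u+w]>40).sum())
E
```

```text
t 21.53 pos [ 0.4305 -0.3581  0.2544] yaw 6.00 z [-0.  0. -1.] F [ 0.65 -0.69  0.15] M [0.06 0.05 0.01] w 0.998
restcrop 3
leg 3
board 0
cutter_beaker 0
rib 0
```

View pics/s6.png

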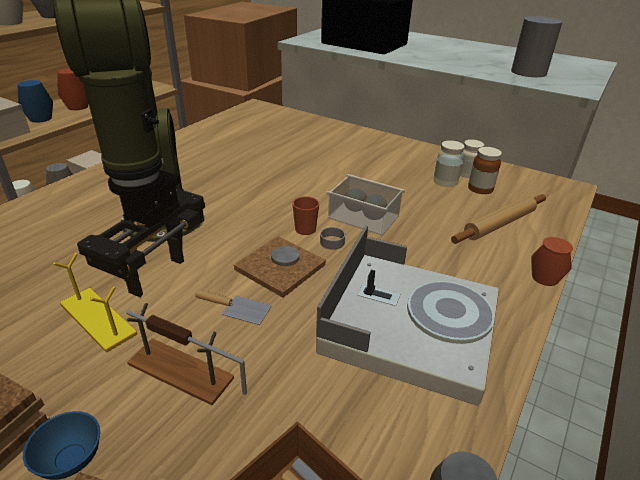

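The hook lies in its rest as at the start (bend at about (243,361), tip (245,393)). The tab is at the screen end of its slot at about (370,283), and nothing else has changed.

```bash
python3 -c "
from bench import ctrl
print(ctrl.close_job())"
```

```text
the job is handed in; nothing more can be done
None
```

I did the whole task and handed it in at about 21.5 s of the 72 s allowed. No verdict was reported.

- **Pull:** I took the hook by its handle, lowered the leg behind the switch, and drew the switch through its catch. It slid at about 3 N, took about 6–7 N through the catch, then stopped hard.
- **Hold:** I kept it against the stop for about 1.7 s. The force readings were about 10–13 N along the pull.
- **Downward load:** The sensor also showed about 7–8 N downward beyond the hook's weight. That puts the estimated peak contact at about 15.6 N against the 17 N limit, so the margin was thin. I read the force only at the end of each move, so a brief higher peak would not have shown.
- **Return:** I laid the hook back at the pickup pose and released it. The arm ended clear of everything, with the gripper open and force readings near zero.
- **Final picture:** The hook lies in its rest as it did at the start, and the switch is at the screen end of its slot. The areas around the board with the clay disc, the cutter, the beaker and the spatula show no change from the first picture.

I could not read the catch travel directly. That the switch is fully home rests on the hard stop I felt and on the pictures.

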